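Slide the blue tin along the rail into its corner pocket

TASK

With the fingertips, push the blue round tin straight back until it rests against the dark rail of the desk tidy board, then, keeping it pressed gently against the rail, slide it along into the corner pocket until it is fully home, touching both the rail and the end stop. Only push it: never lift or tip it or push it off the board, and do not ram it. Leave the pink tin and everything else on the desk where they are.

Things in the scene. Friction and masses are not known exactly. Their poses are not given: they have to be found in the camera images.
- board: desk tidy board, fixed on the desk, turned up to 0.35 rad: white floor 175 x 350 mm, top 6 mm above the desk. Origin: under its middle, at desk height. +x points away from the robot to the dark rail, +y along the rail to the corner pocket. The rail runs the full 350 mm, inner face at x = +75 mm, top 14 mm above the floor. The floor's other edges have no rim, except at the pocket
- lip (a point): end of the pocket's lip that the tin passes, on its inner face at floor height (board x +25, y +141, z +6 mm). The lip, 6 mm thick, runs 34 mm from here along +y, parallel to the rail and 50 mm from it; with rail and end stop (inner face at board y = +167 mm) it forms the pocket, open only towards -y. Lip and stop stand 14 mm above the floor
- home (a point): point on the board's floor where the centre of the blue tin's underside is when fully home, touching rail and end stop: board x +53, y +145, z +6 mm; axes as the board's
- blue_tin: round blue lidded tin, 44 mm across, 16 mm high, 35 to 70 g, standing on the board's floor 68 to 93 mm clear of the rail and 115 to 275 mm short of home along the rail; origin: centre of its underside, z up. It slides easily on the smooth board and rail (friction about 0.3, 20 % either way)
- pink_tin: the same tin in pink, also on the board's floor, well clear of the rail (68 mm or more between); the two tins may stand either way round along the board; stays where it is. Origin: centre of its underside
- eraser: white and green eraser, 22 x 45 x 12 mm, on the board's floor near the edge facing the robot, at the pocket's end; origin: centre of its underside
- mug: white mug on the desk at the robot's left, 76 mm across, 90 mm high; origin: centre of its underside
- glue: white glue bottle with orange cap on the desk at the far left, 34 mm across, 90 mm high; origin: centre of its underside
- tape: yellow roll of tape lying on the desk at the robot's right, 70 mm across, 18 mm high; origin: centre of its underside
- stapler: red and black stapler on the desk at the robot's right, 120 x 34 x 45 mm; origin: centre of its underside
- notes: yellow block of sticky notes on the desk, near right, 76 x 76 x 30 mm; origin: centre of its underside

How it is judged:
On the way, in this order (a step that is already met when the one before it is completed fails the run):
1. the blue tin rests against the rail (within 4 mm), still at least 65 mm short of home (x of blue_tin in the frame of board above 0.049 m and y of blue_tin in the frame of board below 0.08 m), for 0.1 s.
2. the blue tin reaches the pocket's mouth along the rail (within 4 mm of it) (x of blue_tin in the frame of board above 0.049 m and y of blue_tin in the frame of board between 0.095 and 0.13 m), for 0.02 s.
At the end, for the whole second after the job is handed in: the blue tin stands flat on the board in the corner pocket, within 3.5 mm of the rail and within 3.5 mm of the end stop, at rest (x of blue_tin in the frame of board between 0.0495 and 0.056 m and y of blue_tin in the frame of board between 0.1415 and 0.148 m and z of blue_tin in the frame of board between 0.003 and 0.009 m and angle between blue_tin's own z axis and vertical below 0.08 rad and linear speed of blue_tin below 0.01 m/s); the robot touches nothing.
It fails at once if the blue tin is lifted more than 6 mm off the board's floor, tipped over 20 degrees, or falls off the board (z of blue_tin in the frame of board above 0.012 m or z of blue_tin in the frame of board below 0 m or angle between blue_tin's own z axis and vertical above 0.35 rad).
It fails at once if the blue tin is over 8 mm away from the rail between 85 mm and 20 mm short of home (it is to come along the rail) (y of blue_tin in the frame of board between 0.06 and 0.125 m and x of blue_tin in the frame of board below 0.045 m).
It fails at once if the fingers press the blue tin with more than 40 N (contact force between the fingers and blue_tin above 40 N).
It fails at once if the pink tin is moved more than 10 mm (distance of pink_tin from where it was at the start of the episode above 0.01 m).
It fails at once if another thing on the desk is moved more than 20 mm (distance of any of eraser, mug, glue, tape, stapler, notes from where it was at the start of the episode above 0.02 m).
It also fails if it takes over 64 s, if anything falls off the work surface, if the arm or the gripper's body presses on something with over 40 N, if the wrist force passes 120 N, or if a joint passes its speed limit or range.

ROBOT

A 7-joint arm with a two-finger parallel gripper is mounted at the origin on the work surface. World frame = base frame: x ahead of the robot, y to its left, z up, the work surface at z = 0. Lengths are in m, angles in rad, forces in N, time in s.
With the tool pointing down it reaches from about 0.425 to 0.875 m from the base axis. Payload 4.7 kg.
Tool frame: the origin (TCP) lies midway between the tips of the shut fingers; the grasp point (between the pads) lies 19 mm behind it; z points along the fingers, y is the line along which they close (so a half turn about z gives the same grasp; the last joint's range is limited). The gripper opens to 87 mm and grips with 3 to 60 N. Pads are 19 mm wide; open, the fingers measure 117 mm over their backs; the gripper's body (75 mm by 190 mm) begins 51 mm behind the grasp point.
Start: joints at [1.363, 0.321, -0.07, 1.45, 0.023, 1.371, -0.057], TCP at [0.143, -0.634, 0.223] pointing down, gripper open.
Joint ranges: [-2.86, 2.86], [-0.3, 2.09], [-1.38, 1.24], [0.06, 2.45], [-1.56, 4.7], [0.09, 2.05], [-2.69, 2.69]. Speed limits (rad/s): [2.57, 2.57, 3.14, 3.14, 3.14, 3.14, 3.14].

INTERFACE

Orientations are given as a rotation vector (axis times angle).
In Python, from bench import ctrl, job, telemetry, get_image, camera_model gives the robot as it stands (ctrl), with the cameras as plain functions, the job (job) and the readings (telemetry).
- The arm moves only by the tool step_hand, called after ">>>" as name(argument=value, ...) on one line, values as JSON. Schema: {"type":"object","properties":{"rows":{"type":"object","properties":{"dx":{"type":"array","items":{"type":"number"},"minItems":1,"maxItems":20},"dy":{"type":"array","items":{"type":"number"},"minItems":1,"maxItems":20},"dz":{"type":"array","items":{"type":"number"},"minItems":1,"maxItems":20},"twist":{"type":"array","items":{"type":"number"},"minItems":1,"maxItems":20},"jaw":{"type":"array","items":{"type":"number"},"minItems":1,"maxItems":20}},"additionalProperties":false,"required":["dx","dy","dz","twist","jaw"]},"clamp_n":{"type":"number"},"only":{"type":"string"},"quiet":{"type":"boolean"},"lines":{"type":"string"}},"required":["rows"],"additionalProperties":false}. rows is an object with one list for each field, all of the same length, 1 to 20, a row being the entries at one place: dx, dy, dz (the shift in parts of the range, where 1.0 means 1 m), twist (a turn about the tool's z in normalised numbers (1 is 2 rad)), jaw (the opening from 0.0 (shut) to 1.0 (fully open)); each row is the pose to reach, as a shift and turn from the pose commanded when the call began, along the tool's axes at that moment; what a row does not reach only later rows make up. A row lasts 1/10 s, in which the tool goes at most 0.05 m and 0.15 rad, less where a joint would pass 70% of its speed; a pose out of reach is approached as far as the arm can. The fingers move at their own pace and stop on an object; clamp_n is the grip in N (left out, the last holds). Time passes only in rows, so rows that do not move let the fingers close. The tool returns the time, the measured TCP pose, the force, the opening and the grip force at its end. only (a regular expression) keeps the lines of the reply that match it, lines (a string "A,B") keeps lines A to B, and quiet returns only ok. A shift or turn number past 1, either way, is cut back to 1. Input that does not fit is refused with a message, and nothing moves.
- telemetry.get_state(): the state, without advancing time (a new reading comes with each control period).
- get_image(name): name is "scene" or "top" or "wrist"; returns the picture (480x640x3 uint8, red, green, blue); there is no depth.
- camera_model(name): a dict with "vertical_fov" (degrees; the focal length in pixels is half the picture's height over the tangent of half this angle, whatever the lens; pixels are square), "cx", "cy" (the principal point, pixels), "rvec" (rotation vector, rad) and "tvec" (3), from world to camera coordinates, as OpenCV has them; the wrist camera has in their place "hand_eye" (4x4, takes a point from camera to tool coordinates, whose origin is the TCP and whose axes are the flange's). Camera axes: x right, y down, z forward; pixel columns grow to the right and rows downward; lengths in m; the calibration is good to about 2 mm. A picture is of the moment at which its call begins: read the wrist's pose just before it. camera_model takes no time and is no camera call.
- job.close_job(): hands the job in; it is judged then, once.
The state is a dict: "time": time; "joint_positions": joint angles; "qd": joint speeds; "joint_torque": joint torques, N m; "position": TCP position; "tool_rot": TCP orientation; "ft_force": force on the tool from outside, world axes, zero at the start; "torque": the same for the moment, N m; "grip_width": opening from 0.0 (shut) to 1.0 (fully open); "grip_force": force on a finger pad.
Only numpy, scipy, OpenCV 4.12 (cv2) and the standard library are available. Lean on these libraries where they do the work, as an engineer would, in place of code of your own. Each camera call takes 0.05 s, during which the arm holds its last target. There are 200 camera calls.

## Working session

There is one attempt and no reset: what is moved stays moved. The work goes in short steps, Python scripts to look and compute and a tool call to move; the robot and the scene stay as the last step left them, time stands still between calls to the robot, and variables do not carry over. Pictures are saved under pics/ and viewed, at most 10 in all, crops included, and the job is handed in when it is done.

```bash
ls; mkdir -p pics; python3 - <<'E'
from bench import ctrl, job, telemetry, get_image, camera_model
import cv2
for n in("top","scene"):
    cv2.imwrite(f"pics/{n}0.png",get_image(n)[:,:,::-1]); print(camera_model(n))
s=telemetry.get_state();print(s["time"],s["position"],s["tool_rot"],s["ft_force"])
E
```

```text
bench.py
pics
{'vertical_fov': 46.06945977649427, 'cx': 318.12558867139956, 'cy': 240.6869325364802, 'rvec': array([ 2.14116154, -2.18398405,  0.11511088]), 'tvec': array([0.02126146, 0.45864003, 1.25343679])}
{'vertical_fov': 53.0813690964783, 'cx': 311.96246971761474, 'cy': 233.96561517162291, 'rvec': array([ 0.9362731 ,  2.32024858, -1.23669517]), 'tvec': array([ 0.34054725, -0.13851174,  1.57001105])}
0.1 [ 0.14284415 -0.63360399  0.22157527] [-3.12059555e+00 -3.47546671e-01  4.46100113e-04] [-0.79564237  0.28680325 -0.19696177]
```

View pics/top0.png

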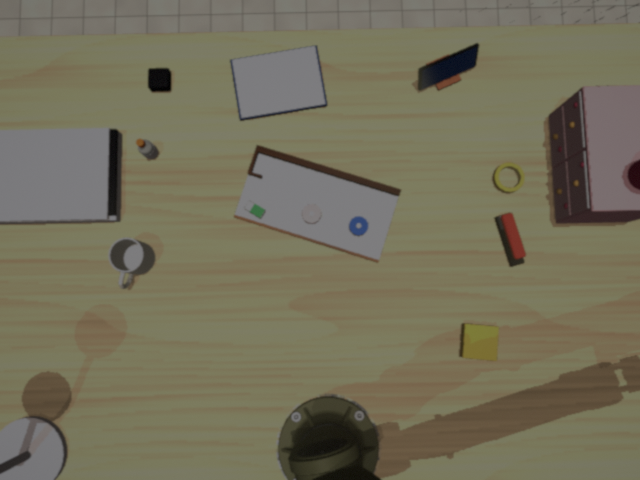

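The top view shows the board with its pocket at the upper left. The blue tin is at about (358,226), the pink tin at (312,214) and the eraser at (258,211). I'll enlarge the board.

```bash
python3 - <<'E'
import cv2
i=cv2.imread("pics/top0.png")[135:275,225:411]
cv2.imwrite("pics/crop0.png",cv2.resize(i,None,fx=4.2,fy=4.2,interpolation=cv2.INTER_CUBIC))
E
```

```text
(no output)
```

View pics/crop0.png

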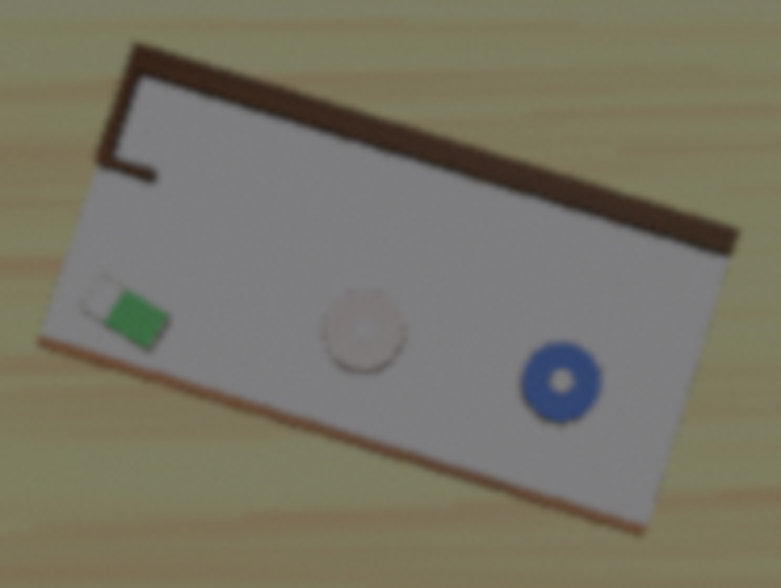

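In the crop:
- **Floor:** near corners at (45,338) and (645,525).
- **Rail:** inner right end at (730,254), outer ends at (738,230) and (137,43).
- **Pocket:** inner corner at (142,76), lip end at (157,172).
- **Tins:** lid centres at (561,382) for blue and (363,331) for pink.

```bash
cat >h.py <<'E'
import numpy as np,cv2
from bench import ctrl, job, telemetry, get_image, camera_model
from scipy.optimize import least_squares
from scipy.spatial.transform import Rotation as R
def cam(n):
    m=camera_model(n);f=240/np.tan(np.radians(m["vertical_fov"]/2))
    return m,np.array([[f,0,m["cx"]],[0,f,m["cy"]],[0,0,1]])
def ray(n,uv,z):
    m,K=cam(n);Rm=cv2.Rodrigues(m["rvec"])[0];c=-Rm.T@m["tvec"]
    d=Rm.T@np.linalg.inv(K)@[uv[0],uv[1],1];return c+d*(z-c[2])/d[2]
E
python3 - <<'E'
from h import *
P={(45,338):(-87.5,175,6),(645,525):(-87.5,-175,6),(730,254):(75,-175,20),(738,230):(87.5,-175,20),(137,43):(87.5,175,20),(142,76):(75,167,20),(157,172):(25,141,20)}
o=lambda p:((p[0]+.5)/4.2-.5+225,(p[1]+.5)/4.2-.5+135)
W=np.array([ray("top",o(k),v[2]/1e3)[:2] for k,v in P.items()]);B=np.array([v[:2] for v in P.values()])/1e3
rot=lambda t:np.array([[np.cos(t),-np.sin(t)],[np.sin(t),np.cos(t)]])
r=least_squares(lambda q:(B@rot(q[2]).T+q[:2]-W).ravel(),[.6,0,0])
print(r.x,(r.fun.reshape(-1,2)*1e3).round(1))
for n,p in(("blue",(561,382)),("pink",(363,331))):
    w=ray("top",o(p),.022)[:2];print(n,w,(w-r.x[:2])@rot(r.x[2])*1e3)
s=telemetry.get_state();M=R.from_rotvec(s["tool_rot"]).as_matrix();print(M.round(3)); np.save("board.npy",r.x)
E
```

```text
[ 0.54759012  0.01267047 -0.32260501] [[-4.4  3.8]
 [-5.6 -1.1]
 [ 2.2 -3. ]
 [ 0.8 -2.2]
 [-0.   1.8]
 [ 4.3  0.8]
 [ 2.8 -0.2]]
blue [ 0.49214506 -0.07972288] [ -23.29257823 -105.20523022]
pink [0.52229982 0.02712728] [-28.56900976   5.69302992]
[[ 0.975  0.22  -0.   ]
 [ 0.22  -0.975  0.002]
 [-0.    -0.002 -1.   ]]
```

The residuals suggest the brown trim belongs to the floor, so I'll refine with the wrist camera from above. Moving over the tin high up, turned to face the rail.

Careful with the scale: turns go in shares of 2 rad. That gives: 0.545 rad / 2 = 0.2725.

>>> step_hand(rows={"dx":[0.04, 0.08, 0.12, 0.15, 0.18, 0.21, 0.25, 0.28, 0.31, 0.34, 0.37, 0.4, 0.43, 0.45, 0.47, 0.47, 0.47, 0.47], "dy":[-0.04, -0.08, -0.12, -0.15, -0.18, -0.21, -0.24, -0.27, -0.3, -0.33, -0.36, -0.39, -0.42, -0.44, -0.46, -0.46, -0.46, -0.46], "dz":[0, 0, 0, 0, 0, 0, 0, 0, 0, 0, 0, 0, 0, 0, 0, 0, 0, 0], "twist":[0.025, 0.05, 0.075, 0.1, 0.125, 0.15, 0.175, 0.2, 0.225, 0.25, 0.2725, 0.2725, 0.2725, 0.2725, 0.2725, 0.2725, 0.2725, 0.2725], "jaw":[0, 0, 0, 0, 0, 0, 0, 0, 0, 0, 0, 0, 0, 0, 0, 0, 0, 0]})

```text
time: 1.9
position: [0.4996, -0.0832, 0.2222]
tool_rot: [3.1, -0.508, -0.001]
ft_force: [0.0, -1.4, -0.7]
grip_width: 0.009
grip_force: 0.0
```

```bash
python3 - <<'E'
from h import *
s=telemetry.get_state();im=get_image("wrist")
cv2.imwrite("pics/w1.png",im[:,:,::-1]);m=camera_model("wrist");print(m)
np.savez("w1.npz",p=s["position"],r=s["tool_rot"])
print(s["position"],R.from_rotvec(s["tool_rot"]).as_matrix().round(3),s["joint_positions"],s["ft_force"])
E
```

```text
{'vertical_fov': 69.20922402822288, 'cx': 320.8195011520163, 'cy': 233.59567016639588, 'hand_eye': array([[-6.93489502e-04, -9.68465886e-01, -2.49145234e-01,
         6.74462723e-02],
       [ 9.99999710e-01, -7.49767091e-04,  1.30986047e-04,
         5.86009360e-05],
       [-3.13656416e-04, -2.49145071e-01,  9.68466125e-01,
        -1.63313769e-01],
       [ 0.00000000e+00,  0.00000000e+00,  0.00000000e+00,
         1.00000000e+00]])}
[ 0.49960419 -0.08322741  0.22216416] [[ 0.948 -0.319 -0.001]
 [-0.319 -0.948 -0.001]
 [-0.001  0.001 -1.   ]] [ 0.74219272  0.04707788 -0.64346188  1.78058166  0.02975195  1.32437013
 -1.80372559] [ 0.04099132 -1.35495194 -0.65798765]
```

View pics/w1.png

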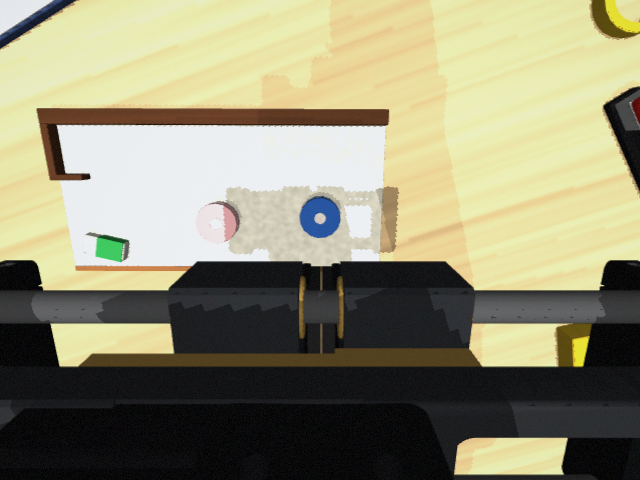

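The wrist view shows the shut fingers at x≈320, the blue tin at about (320,217), the pink tin at (217,222), and the rail along y≈125. I'll enlarge it to read exact points.

```bash
python3 - <<'E'
import cv2
i=cv2.imread("pics/w1.png")[95:275,30:410]
cv2.imwrite("pics/crop1.png",cv2.resize(i,None,fx=2.1,fy=2.1,interpolation=cv2.INTER_CUBIC))
E
```

```text
(no output)
```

View pics/crop1.png

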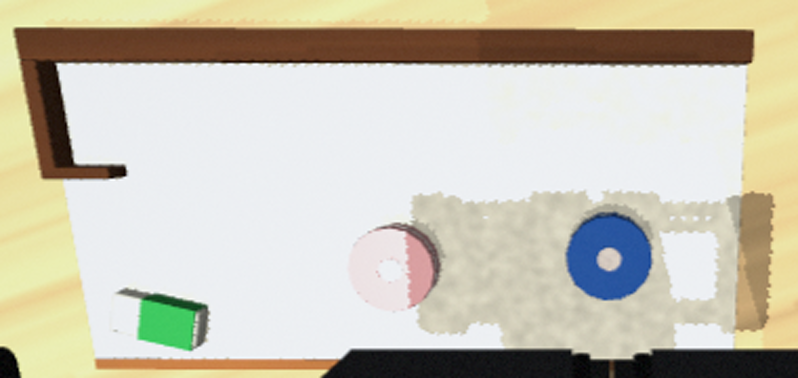

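In the crop:
- **Rail:** outer top ends at (15,28) and (753,30), inner right end at (753,63).
- **Pocket:** inner corner at (37,60), lip end at (112,166) and (112,178).
- **Lids:** blue at (609,257), pink at (390,267).

```bash
cat >>h.py <<'E'
def wray(pose,uv,z):
    m=camera_model("wrist");f=240/np.tan(np.radians(m["vertical_fov"]/2));H=m["hand_eye"]
    A=R.from_rotvec(pose["r"]).as_matrix()
    d=A@H[:3,:3]@[(uv[0]-m["cx"])/f,(uv[1]-m["cy"])/f,1];c=pose["p"]+A@H[:3,3]
    return c+d*(z-c[2])/d[2]
rot=lambda t:np.array([[np.cos(t),-np.sin(t)],[np.sin(t),np.cos(t)]])
def fit(W,B):
    return least_squares(lambda q:(B@rot(q[2]).T+q[:2]-W).ravel(),[.6,0,0])
E
python3 - <<'E'
from h import *
ps=np.load("w1.npz")
P={(15,28):(87.5,175,20),(753,30):(87.5,-175,20),(753,63):(75,-175,20),(37,60):(75,167,20),(112,166):(25,141,20),(112,178):(19,141,20)}
o=lambda p:((p[0]+.5)/2.1-.5+30,(p[1]+.5)/2.1-.5+95)
W=np.array([wray(ps,o(k),v[2]/1e3)[:2] for k,v in P.items()]);B=np.array([v[:2] for v in P.values()])/1e3
r=fit(W,B);print(r.x,(r.fun.reshape(-1,2)*1e3).round(1))
for n,p in(("blue",(609,257)),("pink",(390,267))):
    w=wray(ps,o(p),.022)[:2];print(n,w,(w-r.x[:2])@rot(r.x[2])*1e3)
np.save("board.npy",r.x)
# shift to stand behind tin
A=R.from_rotvec(ps["r"]).as_matrix();print("tcp in board",(ps["p"][:2]-r.x[:2])@rot(r.x[2])*1e3,"tool x yaw vs board",np.degrees(np.arctan2(A[1,0],A[0,0])-r.x[2]))
E
```

```text
[ 0.54576264  0.01381972 -0.3272373 ] [[-1.3  0.7]
 [-1.4 -0.7]
 [ 1.1 -0.7]
 [ 0.4 -0.3]
 [ 0.8  0.9]
 [ 0.4  0. ]]
blue [ 0.49222594 -0.07982295] [ -20.59633398 -105.88163305]
pink [0.52300186 0.02749512] [-25.94861991   5.63374402]
tcp in board [ -12.51532528 -106.7338534 ] tool x yaw vs board 0.1335593294004906
```

The fit is good to about 1 mm. Both tins check out: blue is 74 mm clear of the rail and 251 mm short of home. Next I'll go behind the tin and down with the fingers about 20 mm apart, so they form a V.

>>> step_hand(rows={"dx":[-0.025, -0.05, -0.05, -0.05, -0.05, -0.05, -0.05, -0.05, -0.05, -0.05, -0.05, -0.05], "dy":[0, -0.001, -0.001, -0.001, -0.001, -0.001, -0.001, -0.001, -0.001, -0.001, -0.001, -0.001], "dz":[0, 0, 0.04, 0.08, 0.12, 0.15, 0.17, 0.19, 0.2, 0.21, 0.21, 0.21], "twist":[0, 0, 0, 0, 0, 0, 0, 0, 0, 0, 0, 0], "jaw":[0.23, 0.23, 0.23, 0.23, 0.23, 0.23, 0.23, 0.23, 0.23, 0.23, 0.23, 0.23]})

```text
time: 3.15
position: [0.4536, -0.0654, 0.0131]
tool_rot: [3.1, -0.506, 0.001]
ft_force: [1.0, 0.2, 0.3]
grip_width: 0.232
grip_force: 0.0
```

```bash
python3 - <<'E'
from h import *
q=np.load("board.npy");s=telemetry.get_state();print((s["position"][:2]-q[:2])@rot(q[2])*1e3,s["position"][2])
cv2.imwrite("pics/w2.png",get_image("wrist")[:,:,::-1])
E
```

```text
[ -61.7815297  -104.65035859] 0.013057089185815128
```

View pics/w2.png

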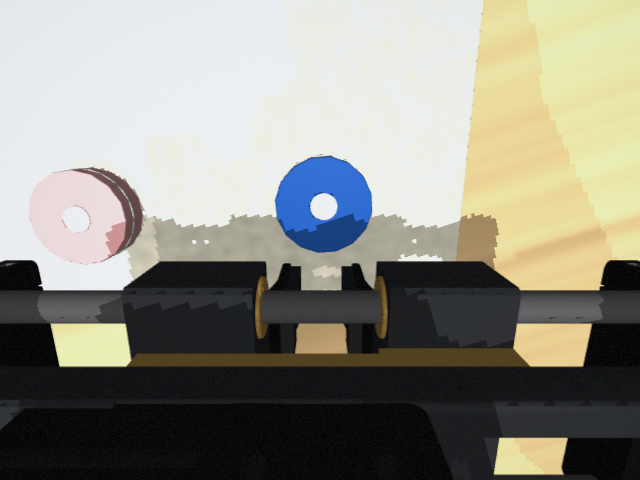

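The blue lid is at (323,205), centred in front of the two fingertips at x≈290 and 348. I'll push toward the rail gently.

>>> step_hand(rows={"dx":[0.005, 0.01, 0.015, 0.02, 0.025, 0.03, 0.035, 0.04, 0.045, 0.05, 0.055, 0.06, 0.065, 0.07, 0.073, 0.076, 0.076], "dy":[0, 0, 0, 0, 0, 0, 0, 0, 0, 0, 0, 0, 0, 0, 0, 0, 0], "dz":[0, 0, 0, 0, 0, 0, 0, 0, 0, 0, 0, 0, 0, 0, 0, 0, 0], "twist":[0, 0, 0, 0, 0, 0, 0, 0, 0, 0, 0, 0, 0, 0, 0, 0, 0], "jaw":[0.23, 0.23, 0.23, 0.23, 0.23, 0.23, 0.23, 0.23, 0.23, 0.23, 0.23, 0.23, 0.23, 0.23, 0.23, 0.23, 0.23]})

```text
time: 4.9
position: [0.5256, -0.0894, 0.0125]
tool_rot: [-3.101, 0.506, -0.0]
ft_force: [0.1, -0.2, 0.0]
grip_width: 0.23
grip_force: 0.0
```

```bash
cat >>h.py <<'E'
def where(name):
    q=np.load("board.npy");s=telemetry.get_state();ps=dict(p=s["position"],r=s["tool_rot"]);im=get_image("wrist")[:,:,::-1]
    cv2.imwrite(name,im)
    tb=(s["position"][:2]-q[:2])@rot(q[2])*1e3
    h=cv2.cvtColor(im,cv2.COLOR_BGR2HSV);k=cv2.inRange(h,(100,120,40),(125,255,255))
    c=max(cv2.findContours(k,cv2.RETR_EXTERNAL,cv2.CHAIN_APPROX_NONE)[0],key=cv2.contourArea)
    (u,v),rr=cv2.minEnclosingCircle(c);w=wray(ps,(u,v),.022)[:2]
    print("tcp",tb.round(1),"z",round(s["position"][2],4),"F board",(s["ft_force"][:2]@rot(q[2])).round(1),s["ft_force"][2].round(1),"px",round(u),round(v),round(rr),"tin",((w-q[:2])@rot(q[2])*1e3).round(1),"yaw",round(np.degrees(np.arctan2(*R.from_rotvec(s["tool_rot"]).as_matrix()[1::-1,0])-q[2]),1),"t",s["time"])
E
python3 -c 'from h import *;where("pics/w3.png")'
```

```text
tcp [  14.1 -104.2] z 0.0125 F board [ 0.1 -0.1] 0.0 px 321 229 47 tin [  44.  -104.3] yaw 0.2 t 4.9
```

>>> step_hand(rows={"dx":[0.002, 0.004, 0.006, 0.007, 0.008, 0.009, 0.009], "dy":[0, 0, 0, 0, 0, 0, 0], "dz":[0, 0, 0, 0, 0, 0, 0], "twist":[0, 0, 0, 0, 0, 0, 0], "jaw":[0.23, 0.23, 0.23, 0.23, 0.23, 0.23, 0.23]})

```text
time: 5.65
position: [0.5339, -0.0922, 0.0125]
tool_rot: [3.101, -0.505, 0.0]
ft_force: [0.2, -0.4, -0.1]
grip_width: 0.228
grip_force: 0.0
```

```bash
python3 -c 'from h import *;where("pics/w4.png")'
```

```text
tcp [  22.8 -104.2] z 0.0125 F board [ 0.4 -0.3] -0.1 px 321 230 48 tin [  52.3 -104.2] yaw 0.2 t 5.65
```

View pics/w4.png

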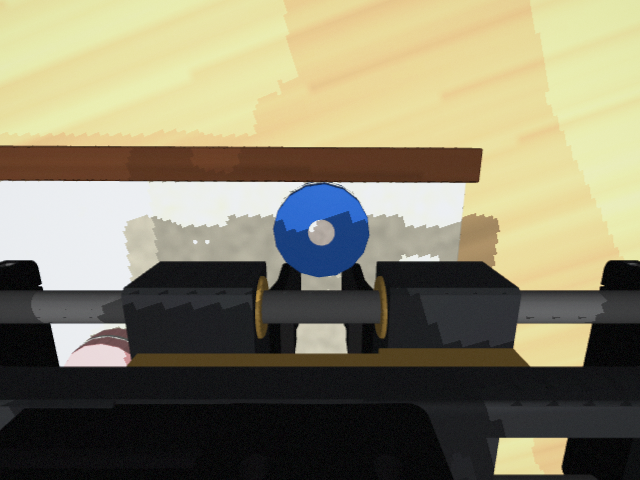

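The tin (321,230) is almost touching the rail, with its rim at y≈183 and the rail edge at 182. Two more millimetres, watching the force.

>>> step_hand(rows={"dx":[0.001, 0.002, 0.002, 0.002], "dy":[0, 0, 0, 0], "dz":[0, 0, 0, 0], "twist":[0, 0, 0, 0], "jaw":[0.23, 0.23, 0.23, 0.23]})

```text
time: 6.1
position: [0.5348, -0.0925, 0.0123]
tool_rot: [3.101, -0.505, -0.003]
ft_force: [-4.1, 2.1, 1.6]
grip_width: 0.228
grip_force: 1.8
```

```bash
python3 -c 'from h import *;where("pics/w5.png")'
```

```text
tcp [  23.8 -104.2] z 0.0123 F board [-4.5  0.7] 1.6 px 321 231 48 tin [  52.9 -104.2] yaw 0.2 t 6.1
```

The tin is pressed against the rail (4.5 N) at board (53,-104), so step 1 is met. Next I'll back off, lift, shut the fingers, turn 65° and come down at its −y side.

To row units: -1.134 rad / 2 = -0.567.

>>> step_hand(rows={"dx":[-0.02, -0.03, -0.03, -0.03, -0.02, 0, 0.011, 0.011, 0.011, 0.011, 0.011, 0.011, 0.011, 0.011, 0.011, 0.011, 0.011, 0.011], "dy":[0, 0, 0, 0, 0.02, 0.038, 0.038, 0.038, 0.038, 0.038, 0.038, 0.038, 0.038, 0.038, 0.038, 0.038, 0.038, 0.038], "dz":[0, 0, -0.04, -0.06, -0.06, -0.06, -0.06, -0.06, -0.06, -0.06, -0.06, -0.06, -0.04, -0.02, -0.01, 0, 0, 0], "twist":[0, 0, 0, -0.07, -0.14, -0.21, -0.28, -0.35, -0.42, -0.49, -0.567, -0.567, -0.567, -0.567, -0.567, -0.567, -0.567, -0.567], "jaw":[0.23, 0.23, 0, 0, 0, 0, 0, 0, 0, 0, 0, 0, 0, 0, 0, 0, 0, 0]})

```text
time: 7.95
position: [0.5345, -0.1323, 0.0129]
tool_rot: [2.887, 1.238, 0.001]
ft_force: [-0.1, -0.9, 1.0]
grip_width: 0.004
grip_force: 0.0
```

```bash
python3 -c 'from h import *;where("pics/w6.png")'
```

```text
tcp [  36.3 -142. ] z 0.0129 F board [ 0.2 -0.9] 1.0 px 318 204 49 tin [  52.5 -103.7] yaw 65.2 t 7.95
```

View pics/w6.png

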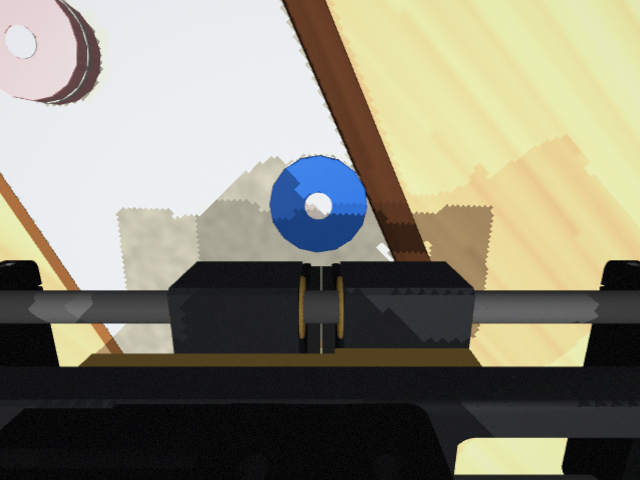

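The tin (318,204) sits between the rail and the turned finger face. I'll slide along +y, which is (0.907,−0.421) in tool axes.

>>> step_hand(rows={"dx":[0.0054, 0.0108, 0.0162, 0.0216, 0.027, 0.0324, 0.0378, 0.0432, 0.0486, 0.054, 0.0594, 0.0648, 0.0702, 0.0756, 0.081, 0.0864, 0.0918, 0.0972, 0.1026, 0.108], "dy":[-0.0025, -0.005, -0.0075, -0.01, -0.0125, -0.015, -0.0175, -0.02, -0.0225, -0.025, -0.0275, -0.03, -0.0325, -0.035, -0.0375, -0.04, -0.0425, -0.045, -0.0475, -0.05], "dz":[0, 0, 0, 0, 0, 0, 0, 0, 0, 0, 0, 0, 0, 0, 0, 0, 0, 0, 0, 0], "twist":[0, 0, 0, 0, 0, 0, 0, 0, 0, 0, 0, 0, 0, 0, 0, 0, 0, 0, 0, 0], "jaw":[0, 0, 0, 0, 0, 0, 0, 0, 0, 0, 0, 0, 0, 0, 0, 0, 0, 0, 0, 0]})

```text
time: 10.0
position: [0.5723, -0.0191, 0.0125]
tool_rot: [2.887, 1.239, -0.0]
ft_force: [0.2, -0.9, -0.1]
grip_width: 0.006
grip_force: 0.1
```

```bash
python3 -c 'from h import *;where("pics/w7.png")'
```

```text
tcp [ 35.8 -22.7] z 0.0125 F board [ 0.5 -0.8] -0.1 px 328 222 48 tin [52.6  6.2] yaw 65.2 t 10.0
```

>>> step_hand(rows={"dx":[0.0054, 0.0108, 0.0162, 0.0216, 0.027, 0.0324, 0.0378, 0.0432, 0.0486, 0.054, 0.0594, 0.0648, 0.0702, 0.0756, 0.081, 0.0864, 0.0918, 0.0954, 0.0972, 0.0972], "dy":[-0.0025, -0.005, -0.0075, -0.01, -0.0125, -0.015, -0.0175, -0.02, -0.0225, -0.025, -0.0275, -0.03, -0.0325, -0.035, -0.0375, -0.04, -0.0425, -0.044, -0.045, -0.045], "dz":[0, 0, 0, 0, 0, 0, 0, 0, 0, 0, 0, 0, 0, 0, 0, 0, 0, 0, 0, 0], "twist":[0, 0, 0, 0, 0, 0, 0, 0, 0, 0, 0, 0, 0, 0, 0, 0, 0, 0, 0, 0], "jaw":[0, 0, 0, 0, 0, 0, 0, 0, 0, 0, 0, 0, 0, 0, 0, 0, 0, 0, 0, 0]})

```text
time: 12.05
position: [0.6066, 0.0823, 0.0125]
tool_rot: [-2.887, -1.24, -0.0]
ft_force: [0.5, 0.4, 0.8]
grip_width: 0.003
grip_force: 0.0
```

```bash
python3 -c 'from h import *;where("pics/w8.png")'
```

```text
tcp [35.6 84.4] z 0.0125 F board [0.4 0.6] 0.8 px 328 221 48 tin [ 52.7 113.7] yaw 65.2 t 12.05
```

View pics/w8.png

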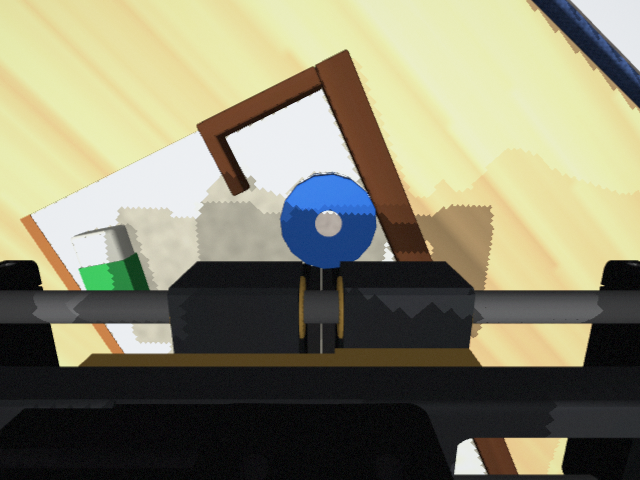

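The tin (328,221) is at the pocket's mouth on the rail, clear of the lip end at (240,190). About 31 mm remain, so I'll slow down.

>>> step_hand(rows={"dx":[0.0027, 0.0054, 0.0081, 0.0108, 0.0135, 0.0162, 0.0189, 0.0216, 0.0234, 0.0243, 0.0252, 0.0261, 0.0261], "dy":[-0.0013, -0.0025, -0.0038, -0.005, -0.0063, -0.0075, -0.0088, -0.01, -0.0108, -0.0113, -0.0117, -0.0121, -0.0121], "dz":[0, 0, 0, 0, 0, 0, 0, 0, 0, 0, 0, 0, 0], "twist":[0, 0, 0, 0, 0, 0, 0, 0, 0, 0, 0, 0, 0], "jaw":[0, 0, 0, 0, 0, 0, 0, 0, 0, 0, 0, 0, 0]})

```text
time: 13.4
position: [0.6158, 0.1092, 0.0125]
tool_rot: [2.887, 1.239, 0.0]
ft_force: [0.4, -0.5, -0.9]
grip_width: 0.003
grip_force: 0.0
```

```bash
python3 -c 'from h import *;where("pics/w9.png")'
```

```text
tcp [ 35.6 112.9] z 0.0125 F board [ 0.6 -0.4] -0.9 px 329 222 48 tin [ 52.8 141.7] yaw 65.2 t 13.4
```

>>> step_hand(rows={"dx":[0.0009, 0.0018, 0.0027, 0.0032, 0.0032], "dy":[-0.0004, -0.0008, -0.0012, -0.0015, -0.0015], "dz":[0, 0, 0, 0, 0], "twist":[0, 0, 0, 0, 0], "jaw":[0, 0, 0, 0, 0]})

```text
time: 13.95
position: [0.6169, 0.1127, 0.0125]
tool_rot: [-2.887, -1.239, -0.0]
ft_force: [-1.1, -0.2, 1.5]
grip_width: 0.002
grip_force: 0.0
```

```bash
python3 -c 'from h import *;where("pics/w10.png")'
```

```text
tcp [ 35.5 116.5] z 0.0125 F board [-1.  -0.5] 1.5 px 329 222 48 tin [ 52.7 145.2] yaw 65.2 t 13.95
```

One more small press to confirm contact with the end stop.

>>> step_hand(rows={"dx":[0.0007, 0.0014, 0.0014], "dy":[-0.0003, -0.0006, -0.0006], "dz":[0, 0, 0], "twist":[0, 0, 0], "jaw":[0, 0, 0]})

```text
time: 14.3
position: [0.6173, 0.1136, 0.0125]
tool_rot: [2.887, 1.239, -0.001]
ft_force: [-0.4, -0.5, 0.0]
grip_width: 0.006
grip_force: 0.6
```

```bash
python3 -c 'from h import *;where("pics/w11.png")'
```

```text
tcp [ 35.7 117.4] z 0.0125 F board [-0.2 -0.6] 0.0 px 329 222 48 tin [ 52.8 146.2] yaw 65.2 t 14.3
```

>>> step_hand(rows={"dx":[0.0007, 0.0014, 0.0014], "dy":[-0.0003, -0.0006, -0.0006], "dz":[0, 0, 0], "twist":[0, 0, 0], "jaw":[0, 0, 0]})

```text
time: 14.65
position: [0.6174, 0.1138, 0.0124]
tool_rot: [2.886, 1.237, -0.004]
ft_force: [-3.4, -4.5, 2.7]
grip_width: 0.007
grip_force: 2.5
```

```bash
python3 -c 'from h import *;where("pics/w12.png")'
```

```text
tcp [ 35.7 117.7] z 0.0124 F board [-1.7 -5.4] 2.7 px 329 223 48 tin [ 52.8 146.3] yaw 65.2 t 14.65
```

View pics/w12.png

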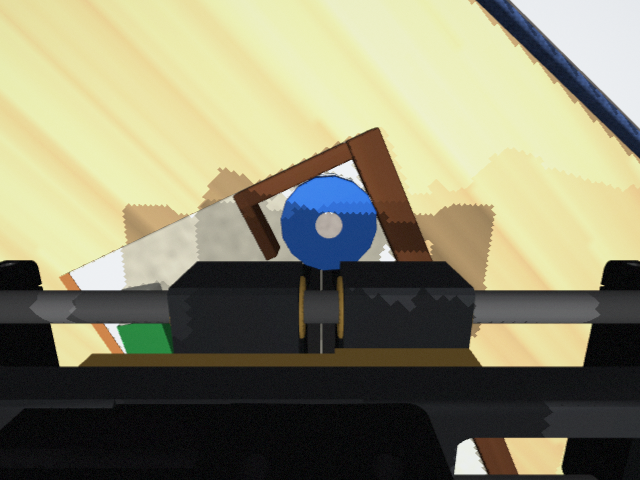

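The tin (329,223) is home: it touches the stop and rail with about 5 N of reaction. I'll back off along −tool x and lift.

>>> step_hand(rows={"dx":[-0.005, -0.015, -0.025, -0.025, -0.025, -0.025, -0.025, -0.025, -0.025], "dy":[0, 0, 0, 0, 0, 0, 0, 0, 0], "dz":[0, 0, 0, -0.03, -0.07, -0.1, -0.1, -0.1, -0.1], "twist":[0, 0, 0, 0, 0, 0, 0, 0, 0], "jaw":[0, 0, 0, 0, 0, 0, 0, 0, 0]})

```text
time: 15.6
position: [0.5996, 0.0965, 0.1111]
tool_rot: [-2.887, -1.238, 0.003]
ft_force: [-0.9, 0.6, -0.5]
grip_width: 0.007
grip_force: 0.0
```

```bash
python3 -c 'from h import *;where("pics/w13.png")'
```

```text
tcp [24.4 95.6] z 0.1111 F board [-1.1  0.3] -0.5 px 327 158 31 tin [ 52.4 146.2] yaw 65.2 t 15.6
```

View pics/w13.png

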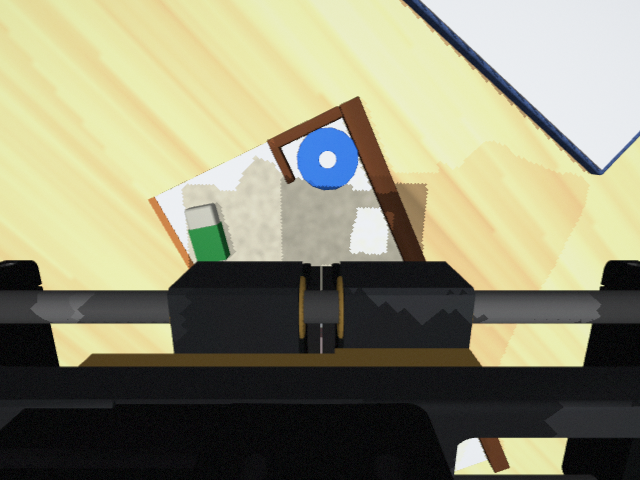

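The tin (327,158) stayed in the corner, flat and touching the rail and the stop, and the gripper is clear. Handing in.

```bash
python3 -c 'from bench import ctrl, job, telemetry, get_image, camera_model;print(job.close_job())'
```

```text
the job is handed in; nothing more can be done
None
```

The blue tin was pushed back to the rail and slid along it into the corner pocket, where it touches both the rail and the end stop; the gripper is clear and the job was handed in at about 15.6 s (no verdict was returned).

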